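# Let the used vial roll into the waste box and close its lid softly

### The arm

A 7-joint arm with a two-finger parallel gripper is mounted at the origin on the work surface. World frame = base frame: x ahead of the robot, y to its left, z up, the work surface at z = 0. Lengths are in m, angles in rad, forces in N, time in s.
With the tool pointing down it reaches from about 0.4 to 0.85 m from the base axis. Payload 4.5 kg.
Tool frame: the origin (TCP) lies between the finger pads; the fingertips stand 19 mm ahead of it and the grasp point (between the pads) is the TCP; z points along the fingers, x is the direction in which the jaws open and shut, and the axes are right-handed (so a half turn about z gives the same grasp; the last joint's range is limited). The gripper opens to 88 mm and grips with 3 to 60 N. Pads are 18 mm wide; open, the fingers measure 123 mm over their backs; the gripper's body (75 mm by 187 mm) begins 45 mm behind the grasp point.
Start: joints at [1.31, 0.689, -0.195, 1.565, 0.157, 0.902, -0.215], TCP at [0.182, -0.598, 0.258] pointing down, gripper open.
Joint ranges: [-3.01, 3.01], [-0.46, 2.08], [-1.47, 1.51], [0.13, 2.56], [-1, 4.14], [0.04, 2.09], [-2.66, 2.66]. Speed limits (rad/s): [2.57, 2.57, 3.14, 3.14, 3.14, 3.14, 3.14].

### API

Orientations are given as a rotation vector (axis times angle).
In Python, from workcell import get_state, cams, env, search_frame, cut_out gives the robot as it stands.
- The arm moves only by the tool move_arm, never from a script. Its argument "moves" is a list of rows, each an object with "hand": the opening, from -1 (shut) to 1 (fully open), so that 0 is half open; "travel": the shift along the world's x, y, z as a fraction of full scale, a list of three; "rot": the turn, a rotation vector about the world's x, y, z as a fraction of full scale, a list of three. In form: [{"hand": hand, "travel": [tx, ty, tz], "rot": [ax, ay, az]}, ...]. A call has 1 to 5 rows; each row shifts and turns the commanded pose from where the row before left it; what a row does not reach is not made up. Full scale, the value 1, is 0.6 m for a shift and 30 degrees for a turn. A row lasts 1/12 s, in which the tool goes at most 41.7 mm and 7.16 degrees, less where a joint would pass 70% of its speed; a pose out of reach is approached as far as the arm can. A call with a number of a shift or a turn outside -1 to 1 is refused whole. A call with a gripper value outside its range is refused whole. The fingers move at their own pace and stop on an object; "force" is the grip in N (left out, the last holds). Time passes only in rows, so rows that do not move let the fingers close. It gives the time, the measured TCP pose, the force and the opening at its end, in the units of the state.
- get_state(): the state, without advancing time (a new reading comes with each control period).
- cams.get_image(name): name is "scene" or "top"; returns (picture, depth): 420x560x3 uint8, red, green, blue; 420x560 float32, m along the optical axis (not along the pixel's ray), 0 where there is no reading.
- cams.get_calibration(name): a dict with "fx", "fy", "cx", "cy" (pixels), "world_from_camera" (4x4, takes a point from camera to world coordinates). Camera axes: x right, y down, z forward; pixel columns grow to the right and rows downward; lengths in m; the calibration is good to about 2 mm. A picture is of the moment at which its call begins. get_calibration takes no time and is no camera call.
- env.finish_job(): hands the job in, once; it reports no verdict.
Trained networks look in the newest picture that a camera, given by its name, has taken for a name from the list of things; names that differ only in an ending like _2 or _b are one class to them, and where a whole thing is asked for, a point or a joint stands for the part that bears it (a point fixed in the world has none). Each returns a list of dicts, best first, with "score" (0 to 1); they miss things now and then, are a little off and sometimes report something else, mostly with a low value. They report only what shows in the picture. A call takes as long as a camera call. They do not tell look-alikes from the thing itself.
- search_frame(camera, target): "pixel" ([column, row] in pixels, amid what is visible of it).
- cut_out(camera, target): "region" (420x560 bool, what is visible of it) and "pixel" ([column, row] in pixels, amid what is visible of it).
The state is a dict: "time": time; "qpos": joint angles; "qd": joint speeds; "joint_efforts": joint torques, N m; "tcp_pos": TCP position; "eef_rot": TCP orientation; "wrist_force": force on the tool from outside, world axes, zero at the start; "moment": the same for the moment, N m; "opening": finger opening in m.
Only numpy, scipy, OpenCV 4.12 (cv2) and the standard library are available. Lean on these libraries where they do the work, as an engineer would, in place of code of your own. Each camera call takes 0.05 s, during which the arm holds its last target.

### The job

Press the waste box's lever all the way down with your fingertips so that its lid swings wide open, and keep it down until the used vial has rolled off the chute into the box. Then ease the lever back up slowly so that the lid settles fully shut without slamming, and move away. Work the lid only through the lever, do not touch the vial, and leave the carton, bowl and bottle alone.

Things in the scene. Friction and masses are not known exactly. Their poses are not given: they have to be found in the camera images.
- bin: Steel waste box with a white lid, fixed to the counter, 170 mm (x) by 180 mm (y), 150 mm high, walls 5 mm. Origin: centre of its underside. Its -x side (front, towards the robot) carries the lever; the lid is hinged along the top of its +x side; a steel chute, 72 mm wide, reaches 100 mm out from the +y side at x = -40 mm (top 162 mm high) and slopes down at 22 degrees into a notch in that side.
- lever (a joint): Angle of the press lever on the front: 0 at rest (leaning 0.15 rad upwards from level, towards the robot), grows as its outer end is pressed down, 0.5 at its bottom stop. Pressing takes about 5 to 12 N at the pad; let go, the lever springs back up because the lid's weight and a spring drive it.
- pad (a point): Centre of the top face of the lever's black rubber pad, 40 mm (along the lever) by 46 mm (across). It moves with the lever: at rest about 113 mm above the counter and 108 mm outwards of the pivot, at the bottom stop about 59 mm high and 106 mm outwards of the pivot. Its frame at rest is parallel to the box's. Nothing is within 60 mm beside the pad or above it.
- lever_pivot (a point): Axis of the lever, in the middle of the box's front, 94 mm in front of the box's origin (-x side) and 90 mm above the counter; the axis runs along the box's y.
- lid (a joint): Angle of the white lid: 0 shut, grows as it opens upwards and away from the lever's side. It is linked to the lever and always is 2.2 times the lever's angle (1.1 rad when the lever is fully down). Left alone it falls shut within about half a second, with a slam. The slam is judged in the last third of its closing: it must swing slower than 1.6 rad/s there, that is the pad rises slower than about 80 mm/s (20 mm/s is comfortably soft), right until the lid rests.
- lid_front (a point): Middle of the top of the lid's front edge, 158 mm high when shut. The lid is 178 mm by 184 mm, with a flap under its +y edge that closes the notch and holds back the vial.
- vial: Used amber glass vial, 24 mm diameter, 50 mm long, lying in the chute against the lid's flap; origin at its centre, its x axis along its length. It rolls into the box by itself, in about a second, once the lid is wide open; in the box its centre lies about 18 mm above the counter.
- carton: Bystander: small cardboard carton, 55 x 85 x 45 mm high, loose; origin at the centre of its underside.
- bowl: Bystander: steel bowl, 90 mm across, 40 mm high, loose; origin at the centre of its underside.
- bottle: Bystander: white bottle with grey cap, 52 mm diameter, 110 mm high, loose; origin at the centre of its underside.
There are look-alikes about, which are no part of the job. What is meant by the vial is not green or turquoise, and is the smaller of those in its own colour.

How it is judged:
On the way:
1. the lever is pressed down by the fingers, the lid is wide open (over 0.95 rad) and the vial lies in the box (value of joint lid above 0.95 rad and contact force between the fingers and lever above 0.5 N and x of vial in the frame of bin between -0.085 and 0.085 m and y of vial in the frame of bin between -0.09 and 0.085 m and z of vial in the frame of bin below 0.06 m), for 0.2 s.
At the end, for the whole second after the job is handed in: The vial lies at rest inside the box (its centre under 60 mm high), the lid is shut to within 0.04 rad and the lever is back up within 0.02 rad; carton, bowl and bottle are within 20 mm of where they stood (value of joint lid below 0.04 rad and value of joint lever below 0.02 rad and x of vial in the frame of bin between -0.085 and 0.085 m and y of vial in the frame of bin between -0.09 and 0.085 m and z of vial in the frame of bin below 0.06 m and linear speed of vial below 0.05 m/s and distance of each of carton, bowl, bottle from where it was at the start of the episode below 0.02 m); the robot touches nothing.
It fails at once if the lid slams: it closes faster than 1.6 rad/s within its last 0.37 rad (value of joint lid below 0.37 rad and velocity of joint lid below -1.6 rad/s).
It fails at once if the lid is handled directly instead of through the lever (contact force between any of the fingers, the arm and lid above 1 N).
It fails at once if the vial is touched (contact force between any of the fingers, the arm and vial above 0.3 N).
It fails at once if the vial is lifted (height (world z) of vial above 0.17 m).
It fails at once if the carton, bowl or bottle is moved more than 20 mm or tipped ((distance of carton from where it was at the start of the episode above 0.02 m or angle between carton's own z axis and vertical above 0.3 rad) or (distance of bowl from where it was at the start of the episode above 0.02 m or angle between bowl's own z axis and vertical above 0.3 rad) or (distance of bottle from where it was at the start of the episode above 0.02 m or angle between bottle's own z axis and vertical above 0.3 rad)).
It also fails if it takes over 45 s, if anything falls off the work surface, if the arm or the gripper's body presses on something with over 40 N, if the wrist force passes 120 N, or if a joint passes its speed limit or range.

## Working session

There is one attempt and no reset: what is moved stays moved. The work goes in short steps, Python scripts to look and compute and a tool call to move; the robot and the scene stay as the last step left them, time stands still between calls to the robot, and variables do not carry over. Pictures are saved under pics/ and viewed, and the job is handed in when it is done.

Besides the shell and the picture viewer there is one more tool, called after "Call:" by a JSON object that holds its "fn" and its "kwargs". move_arm: Moves the arm, as the interface text tells. Its arguments: {"type":"object","properties":{"moves":{"type":"array","items":{"type":"object","properties":{"hand":{"type":"number"},"travel":{"type":"array","items":{"type":"number","minimum":-1,"maximum":1}},"rot":{"type":"array","items":{"type":"number","minimum":-1,"maximum":1}}}}},"force":{"type":"number"}},"required":["moves"]}

```bash
mkdir -p pics; ls; python3 - <<'E'
from workcell import get_state,cams
import cv2
print(get_state())
for n in("scene","top"):
    im,d=cams.get_image(n); cv2.imwrite(f"pics/{n}0.png",im[:,:,::-1]); print(cams.get_calibration(n))
E
```

```text
pics
{'time': 0.0, 'qpos': array([ 1.30976854,  0.6899843 , -0.19455173,  1.5663454 ,  0.1573021 ,
        0.90250065, -0.21511191]), 'qd': array([ 0.00113852,  0.00017709, -0.0001885 , -0.00171849,  0.00081343,
        0.0007516 , -0.0007519 ]), 'joint_efforts': array([ 1.55873358e-04, -5.27571273e+01, -1.26688007e+00, -1.53429991e+01,
       -5.26388863e-02,  6.62025108e-03,  1.47515534e-04]), 'tcp_pos': array([ 0.18140809, -0.5974652 ,  0.2569104 ]), 'eef_rot': array([-2.52292263e+00,  1.87033208e+00,  2.42566933e-03]), 'wrist_force': array([-0.10142917,  0.7818648 ,  0.12595103]), 'moment': array([ 0.02295513,  0.03866872, -0.00042068]), 'opening': 0.08803716821330351}
{'fx': 452.0154054019306, 'fy': 452.0154054019306, 'cx': 276.95849254405715, 'cy': 214.3901873607765, 'world_from_camera': array([[ 0.2477296 ,  0.53915178, -0.80495056,  1.35112915],
       [ 0.96861816, -0.15517268,  0.19416566, -0.17251604],
       [-0.02022158, -0.82779031, -0.56067307,  0.69403636],
       [ 0.        ,  0.        ,  0.        ,  1.        ]])}
{'fx': 406.75359404967196, 'fy': 406.75359404967196, 'cx': 281.21171183695094, 'cy': 204.94419731123776, 'world_from_camera': array([[ 5.01080854e-05, -9.82960450e-01,  1.83817168e-01,
         4.03396619e-01],
       [-9.99677064e-01,  4.62190405e-03,  2.49880947e-02,
         1.51502575e-02],
       [-2.54118941e-02, -1.83759059e-01, -9.82642786e-01,
         9.60323056e-01],
       [ 0.00000000e+00,  0.00000000e+00,  0.00000000e+00,
         1.00000000e+00]])}
```

View pics/scene0.png

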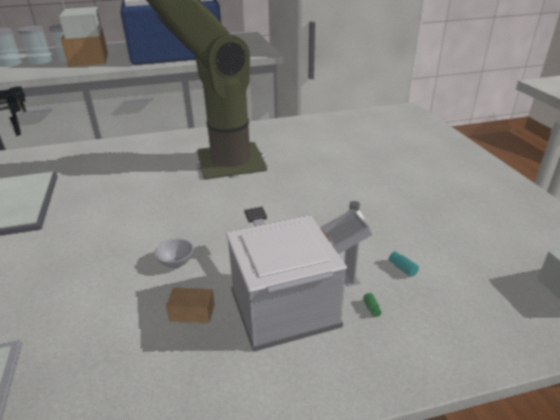

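View pics/top0.png

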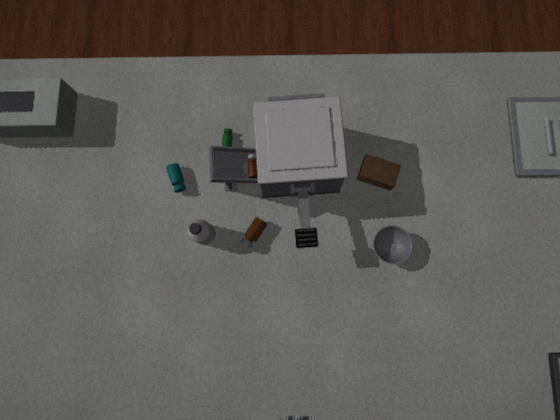

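The scene picture shows the white-lidded box at (285,275), with its lever pad at (257,214). In the top view the pad is at (306,238), the amber vial in the chute at (252,166) and a loose amber look-alike at (256,230). The bowl is at (393,244), the bottle at (198,230) and the carton at (379,171).

```bash
cat > h.py <<'E'
import numpy as np,cv2
from workcell import *
def pts(n,mask,d):
    c=cams.get_calibration(n); v,u=np.nonzero(mask&(d>0)); z=d[v,u]
    p=np.c_[(u-c['cx'])/c['fx']*z,(v-c['cy'])/c['fy']*z,z]
    T=c['world_from_camera']; return p@T[:3,:3].T+T[:3,3]
E
python3 - <<'E'
from h import *
im,d=cams.get_image("top")
for t in("pad","lid","vial","bowl","bottle","carton"):
    for r in cut_out("top",t)[:3]:
        P=pts("top",r["region"],d)
        print(t,round(r["score"],2),np.round(r["pixel"]),len(P),np.median(P,0).round(3),P.min(0).round(3),P.max(0).round(3))
# pad by darkness
m=np.zeros(d.shape,bool); m[222:252,290:325]=True
m&=im.max(2)<60
P=pts("top",m,d);P=P[(P[:,2]>.09)]
print("pad",len(P),P.mean(0),P.min(0),P.max(0)); print(cv2.minAreaRect(P[:,:2].astype(np.float32)))
# lid plane
m=np.zeros(d.shape,bool); m[90:200,245:355]=True
P=pts("top",m,d);P=P[(P[:,2]>.148)&(P[:,2]<.175)&(P[:,1]<.12)]
print("lid",cv2.minAreaRect(P[:,:2].astype(np.float32)),np.median(P[:,2]))
E
```

```text
pad 0.65 [303. 225.] 859 [ 0.519 -0.012  0.108] [ 0.473 -0.038 -0.   ] [0.611 0.008 0.121]
lid 0.89 [300. 140.] 7213 [ 0.689 -0.003  0.162] [ 0.599 -0.098 -0.   ] [0.788 0.105 0.168]
vial 0.71 [252. 233.] 393 [0.516 0.102 0.03 ] [ 0.483  0.074 -0.001] [0.548 0.13  0.039]
vial 0.69 [255. 170.] 249 [0.642 0.096 0.131] [0.616 0.083 0.109] [0.672 0.11  0.16 ]
vial 0.65 [227. 136.] 126 [0.746 0.17  0.023] [0.726 0.161 0.009] [0.769 0.181 0.027]
bowl 0.88 [392. 245.] 1238 [ 0.488 -0.217  0.02 ] [ 0.443 -0.266 -0.002] [ 0.531 -0.168  0.044]
bottle 0.57 [203. 229.] 507 [0.509 0.212 0.078] [0.489 0.195 0.015] [0.539 0.244 0.114]
bottle 0.18 [297. 154.] 10915 [0.662 0.006 0.159] [ 0.475 -0.116 -0.005] [0.855 0.185 0.168]
carton 0.66 [378. 175.] 1079 [ 0.653 -0.188  0.045] [ 0.618 -0.249 -0.003] [ 0.699 -0.142  0.051]
pad 405 [ 0.49284793 -0.01527868  0.11445331] [ 0.47277147 -0.03796296  0.10877874] [0.51295778 0.00782643 0.1211817 ]
((0.4934581518173218, -0.01535189338028431), (0.039195071905851364, 0.045158207416534424), 3.507490873336792)
lid ((0.6987528800964355, -0.0020512044429779053), (0.18905751407146454, 0.18444344401359558), 3.8541297912597656) 0.16126568698406957
```

Measured pad: (0.493, -0.015, 0.113), with the box yawed about +3.7°. I'll close the fingers and go across high up, turning the jaws across the lever.

Call:
{"fn": "move_arm", "kwargs": {"moves": [{"hand": -1,"travel": [0.015,0.028,0],"rot": [0,0,-0.03]},{"hand": -1,"travel": [0.03,0.057,0],"rot": [0,0,-0.03]},{"hand": -1,"travel": [0.03,0.057,0],"rot": [0,0,-0.03]},{"hand": -1,"travel": [0.03,0.057,0],"rot": [0,0,-0.03]},{"hand": -1,"travel": [0.03,0.057,0],"rot": [0,0,-0.03]}], "force": 20}}

```text
time: 0.87
tcp_pos: [0.2631, -0.443, 0.2579]
eef_rot: [-2.447, 1.97, -0.001]
wrist_force: [1.3, 0.4, -0.1]
opening: 0.0569
```

Call:
{"fn": "move_arm", "kwargs": {"moves": [{"hand": -1,"travel": [0.03,0.057,0],"rot": [0,0,-0.03]},{"hand": -1,"travel": [0.03,0.057,0],"rot": [0,0,-0.03]},{"hand": -1,"travel": [0.03,0.057,0],"rot": [0,0,-0.03]},{"hand": -1,"travel": [0.03,0.057,0],"rot": [0,0,-0.03]},{"hand": -1,"travel": [0.03,0.057,0],"rot": [0,0,-0.03]}]}}

```text
time: 1.28
tcp_pos: [0.3533, -0.2719, 0.258]
eef_rot: [-2.368, 2.065, -0.001]
wrist_force: [1.8, -0.5, -0.1]
opening: 0.0242
```

Call:
{"fn": "move_arm", "kwargs": {"moves": [{"hand": -1,"travel": [0.03,0.057,0],"rot": [0,0,-0.03]},{"hand": -1,"travel": [0.03,0.057,0],"rot": [0,0,-0.03]},{"hand": -1,"travel": [0.03,0.057,0],"rot": [0,0,-0.03]},{"hand": -1,"travel": [0.03,0.057,0],"rot": [0,0,-0.03]},{"hand": -1,"travel": [0.03,0.057,0],"rot": [0,0,-0.03]}]}}

```text
time: 1.7
tcp_pos: [0.4434, -0.1006, 0.258]
eef_rot: [-2.285, 2.155, -0.001]
wrist_force: [0.9, -0.2, 0.2]
opening: 0.0005
```

Call:
{"fn": "move_arm", "kwargs": {"moves": [{"hand": -1,"travel": [0.03,0.055,0]},{"hand": -1,"travel": [0.03,0.05,0]},{"hand": -1,"travel": [0.02,0.04,-0.03]},{"hand": -1,"travel": [0,0,-0.05]},{"hand": -1,"travel": [0,0,-0.05]}]}}

```text
schema error: expected keys hand, travel, rot
```

Call:
{"fn": "move_arm", "kwargs": {"moves": [{"hand": -1,"travel": [0,0,-0.03]},{"hand": -1,"travel": [0,0,-0.02]},{"hand": -1,"travel": [0,0,0]}]}}

```text
schema error: expected keys hand, travel, rot
```

```bash
python3 - <<'E'
from h import *
for n in("scene","top"):
    im,d=cams.get_image(n); c=im[150:400,150:450] if n=="scene" else im[80:280,170:430]
    cv2.imwrite(f"pics/{n}1.png",cv2.resize(c,None,fx=2,fy=2)[:,:,::-1])
print(get_state()["tcp_pos"])
E
```

```text
[ 0.44652937 -0.09519286  0.25810149]
```

View pics/scene1.png

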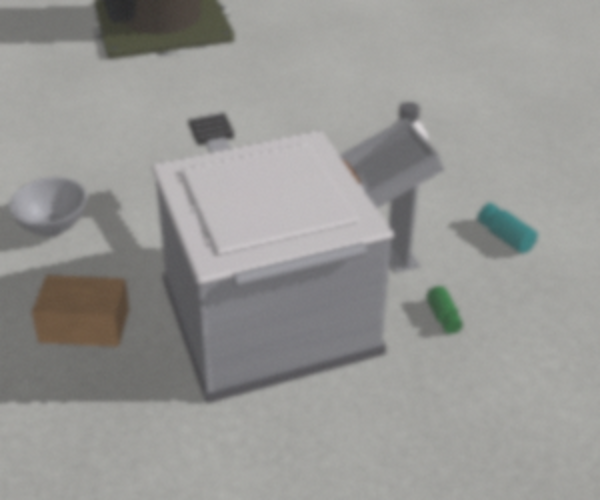

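View pics/top1.png

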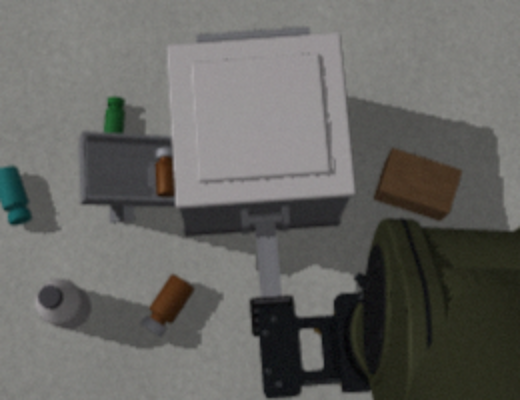

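Those calls were refused because `rot` was left out. The pictures show the closed hand still short of the pad, with nothing disturbed, so I'll carry on.

Call:
{"fn": "move_arm", "kwargs": {"moves": [{"hand": -1,"travel": [0.03,0.054,0],"rot": [0,0,0]},{"hand": -1,"travel": [0.03,0.05,0],"rot": [0,0,0]},{"hand": -1,"travel": [0.014,0.03,-0.03],"rot": [0,0,0]},{"hand": -1,"travel": [0,0,-0.05],"rot": [0,0,0]},{"hand": -1,"travel": [0,0,-0.05],"rot": [0,0,0]}]}}

```text
time: 2.22
tcp_pos: [0.4887, -0.0208, 0.1797]
eef_rot: [-2.287, 2.149, -0.004]
wrist_force: [-0.1, -0.8, -0.7]
opening: 0.0004
```

Call:
{"fn": "move_arm", "kwargs": {"moves": [{"hand": -1,"travel": [0,0,-0.03],"rot": [0,0,0]},{"hand": -1,"travel": [0,0,-0.02],"rot": [0,0,0]},{"hand": -1,"travel": [0,0,0],"rot": [0,0,0]}]}}

```text
time: 2.47
tcp_pos: [0.4856, -0.0227, 0.1477]
eef_rot: [2.283, -2.153, -0.005]
wrist_force: [-0.3, 0.5, 0.4]
opening: 0.0006
```

```bash
python3 - <<'E'
from h import *
im,d=cams.get_image("scene"); c=im[100:300,150:400]
cv2.imwrite(f"pics/scene2.png",cv2.resize(c,None,fx=3,fy=3)[:,:,::-1])
s=get_state();print(s["tcp_pos"],s["wrist_force"],s["eef_rot"],s["time"])
E
```

```text
[ 0.48625248 -0.02267168  0.14893399] [-0.15542385  0.21224622  0.16581857] [ 2.28412737 -2.15395258 -0.00250337] 2.5167
```

View pics/scene2.png

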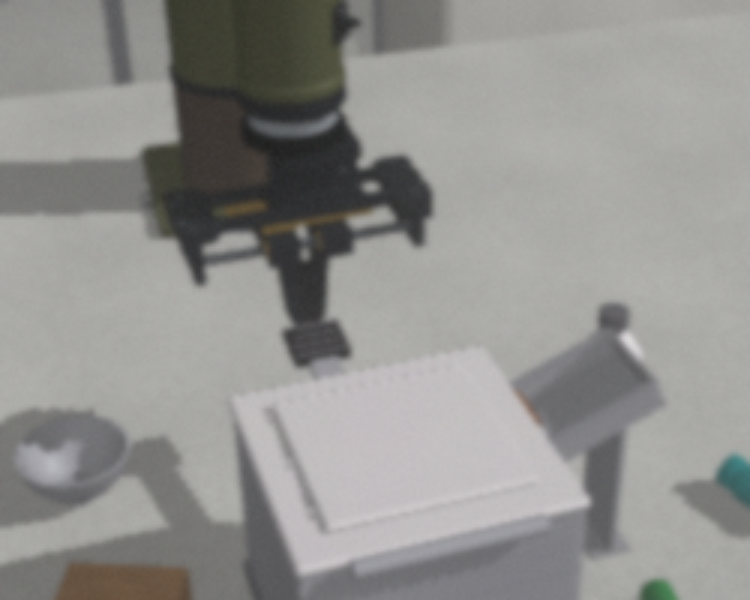

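Fingertips hover about 17 mm above the pad and slightly to the -y side. I'll correct that sideways offset and press down while reading the force.

Call:
{"fn": "move_arm", "kwargs": {"moves": [{"hand": -1,"travel": [0.008,0.013,0],"rot": [0,0,0]},{"hand": -1,"travel": [0,0,-0.015],"rot": [0,0,0]},{"hand": -1,"travel": [0,0,-0.015],"rot": [0,0,0]},{"hand": -1,"travel": [0,0,-0.01],"rot": [0,0,0]},{"hand": -1,"travel": [0,0,-0.01],"rot": [0,0,0]}]}}

```text
time: 2.93
tcp_pos: [0.4918, -0.0135, 0.1201]
eef_rot: [-2.287, 2.153, 0.0]
wrist_force: [-3.3, 1.1, 10.9]
opening: 0.0005
```

Call:
{"fn": "move_arm", "kwargs": {"moves": [{"hand": -1,"travel": [0,0,-0.01],"rot": [0,0,0]},{"hand": -1,"travel": [0,0,-0.01],"rot": [0,0,0]},{"hand": -1,"travel": [0,0,-0.01],"rot": [0,0,0]},{"hand": -1,"travel": [0,0,-0.01],"rot": [0,0,0]},{"hand": -1,"travel": [0,0,-0.01],"rot": [0,0,0]}]}}

```text
time: 3.35
tcp_pos: [0.4928, -0.0135, 0.0904]
eef_rot: [-2.285, 2.152, -0.003]
wrist_force: [-0.0, 1.6, 11.9]
opening: 0.0003
```

Call:
{"fn": "move_arm", "kwargs": {"moves": [{"hand": -1,"travel": [0,0,-0.008],"rot": [0,0,0]},{"hand": -1,"travel": [0,0,-0.006],"rot": [0,0,0]},{"hand": -1,"travel": [0,0,0],"rot": [0,0,0]}]}}

```text
time: 3.6
tcp_pos: [0.4938, -0.0136, 0.0816]
eef_rot: [-2.285, 2.151, -0.004]
wrist_force: [0.5, 0.8, 6.0]
opening: 0.0006
```

Call:
{"fn": "move_arm", "kwargs": {"moves": [{"hand": -1,"travel": [0,0,-0.005],"rot": [0,0,0]},{"hand": -1,"travel": [0,0,-0.004],"rot": [0,0,0]},{"hand": -1,"travel": [0,0,0],"rot": [0,0,0]}]}}

```text
time: 3.85
tcp_pos: [0.4944, -0.0135, 0.0794]
eef_rot: [-2.283, 2.15, -0.008]
wrist_force: [-3.5, 2.4, 37.2]
opening: 0.0004
```

```bash
python3 - <<'E'
from h import *
for n in("scene","top"):
    im,d=cams.get_image(n); c=im[100:380,100:450] if n=="scene" else im[50:280,150:430]
    cv2.imwrite(f"pics/{n}3.png",cv2.resize(c,None,fx=2,fy=2)[:,:,::-1])
s=get_state();print(s["tcp_pos"],s["wrist_force"],s["time"])
E
```

```text
[ 0.49436956 -0.01352083  0.07940226] [-2.94073794  2.95734423 36.99324943] 3.95
```

View pics/scene3.png

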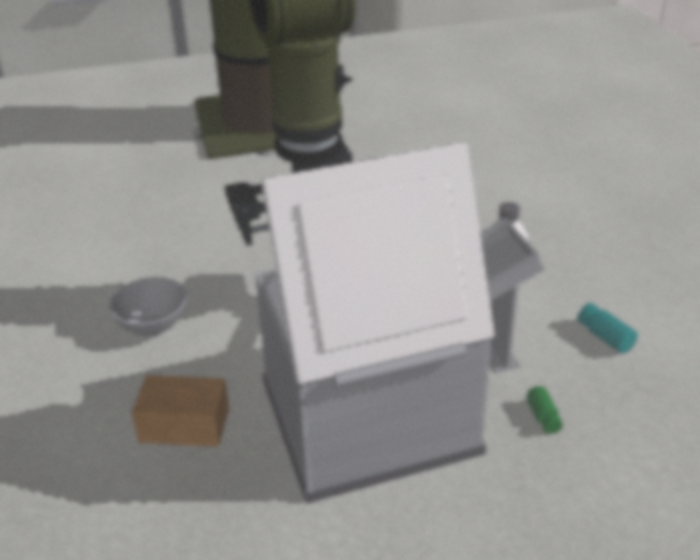

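View pics/top3.png

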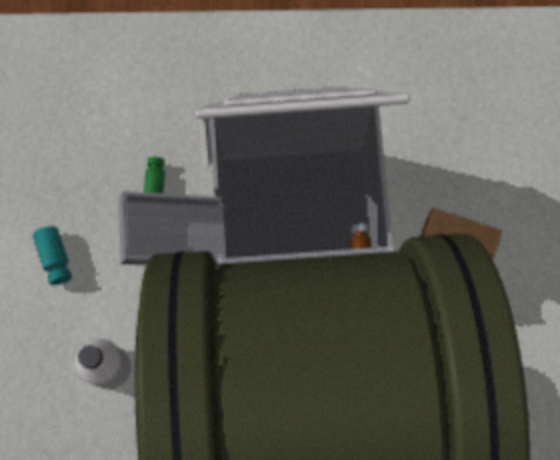

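The lever is on its stop (37 N), the lid stands wide open, and the vial is in the box against the far wall at about (360,237) in the enlarged top view. I'll hold briefly, then ease up.

Call:
{"fn": "move_arm", "kwargs": {"moves": [{"hand": -1,"travel": [0,0,0],"rot": [0,0,0]},{"hand": -1,"travel": [0,0,0],"rot": [0,0,0]},{"hand": -1,"travel": [0,0,0],"rot": [0,0,0]},{"hand": -1,"travel": [0,0,0],"rot": [0,0,0]},{"hand": -1,"travel": [0,0,0],"rot": [0,0,0]}]}}

```text
time: 4.37
tcp_pos: [0.4944, -0.0135, 0.0794]
eef_rot: [-2.283, 2.15, -0.008]
wrist_force: [-3.6, 1.6, 35.9]
opening: 0.0002
```

```bash
python3 - <<'E'
from h import *
im,d=cams.get_image("top")
for r in cut_out("top","vial")[:4]:
    P=pts("top",r["region"],d); print(r["score"],r["pixel"],np.median(P,0).round(3),P.max(0).round(3))
E
```

```text
0.7 [177.6, 181.8] [0.647 0.288 0.028] [0.69  0.32  0.036]
0.68 [331.8, 169.6] [ 0.667 -0.076  0.028] [ 0.684 -0.067  0.033]
0.62 [226.2, 134.6] [0.746 0.17  0.023] [0.77  0.181 0.028]
```

Call:
{"fn": "move_arm", "kwargs": {"moves": [{"hand": -1,"travel": [0,0,0.004],"rot": [0,0,0]},{"hand": -1,"travel": [0,0,0.004],"rot": [0,0,0]},{"hand": -1,"travel": [0,0,0.004],"rot": [0,0,0]},{"hand": -1,"travel": [0,0,0.004],"rot": [0,0,0]},{"hand": -1,"travel": [0,0,0.004],"rot": [0,0,0]}]}}

```text
time: 4.88
tcp_pos: [0.4924, -0.0137, 0.0883]
eef_rot: [-2.286, 2.153, -0.001]
wrist_force: [0.3, 2.2, 5.5]
opening: 0.0004
```

Call:
{"fn": "move_arm", "kwargs": {"moves": [{"hand": -1,"travel": [0,0,0.004],"rot": [0,0,0]},{"hand": -1,"travel": [0,0,0.004],"rot": [0,0,0]},{"hand": -1,"travel": [0,0,0.004],"rot": [0,0,0]},{"hand": -1,"travel": [0,0,0.004],"rot": [0,0,0]},{"hand": -1,"travel": [0,0,0.004],"rot": [0,0,0]}]}}

```text
time: 5.3
tcp_pos: [0.4908, -0.0139, 0.1]
eef_rot: [2.286, -2.153, -0.003]
wrist_force: [-1.3, 2.8, 4.6]
opening: 0.0006
```

Call:
{"fn": "move_arm", "kwargs": {"moves": [{"hand": -1,"travel": [0,0,0.003],"rot": [0,0,0]},{"hand": -1,"travel": [0,0,0.003],"rot": [0,0,0]},{"hand": -1,"travel": [0,0,0.003],"rot": [0,0,0]},{"hand": -1,"travel": [0,0,0.003],"rot": [0,0,0]},{"hand": -1,"travel": [0,0,0.003],"rot": [0,0,0]}]}}

```text
time: 5.72
tcp_pos: [0.4904, -0.0138, 0.1089]
eef_rot: [2.285, -2.153, -0.004]
wrist_force: [-1.9, 2.6, 6.6]
opening: 0.0005
```

Call:
{"fn": "move_arm", "kwargs": {"moves": [{"hand": -1,"travel": [0,0,0.0025],"rot": [0,0,0]},{"hand": -1,"travel": [0,0,0.0025],"rot": [0,0,0]},{"hand": -1,"travel": [0,0,0.0025],"rot": [0,0,0]},{"hand": -1,"travel": [0,0,0.0025],"rot": [0,0,0]},{"hand": -1,"travel": [0,0,0.0025],"rot": [0,0,0]}]}}

```text
time: 6.13
tcp_pos: [0.4906, -0.0138, 0.1165]
eef_rot: [2.286, -2.153, -0.003]
wrist_force: [-2.2, 2.4, 7.4]
opening: 0.0001
```

Call:
{"fn": "move_arm", "kwargs": {"moves": [{"hand": -1,"travel": [0,0,0.0025],"rot": [0,0,0]},{"hand": -1,"travel": [0,0,0.0025],"rot": [0,0,0]},{"hand": -1,"travel": [0,0,0.0025],"rot": [0,0,0]},{"hand": -1,"travel": [0,0,0.0025],"rot": [0,0,0]},{"hand": -1,"travel": [0,0,0.0025],"rot": [0,0,0]}]}}

```text
time: 6.55
tcp_pos: [0.4913, -0.0138, 0.1241]
eef_rot: [2.286, -2.154, -0.002]
wrist_force: [-0.4, 2.2, 4.9]
opening: 0.0004
```

Call:
{"fn": "move_arm", "kwargs": {"moves": [{"hand": -1,"travel": [0,0,0.0025],"rot": [0,0,0]},{"hand": -1,"travel": [0,0,0.0025],"rot": [0,0,0]},{"hand": -1,"travel": [0,0,0.0025],"rot": [0,0,0]},{"hand": -1,"travel": [0,0,0.0025],"rot": [0,0,0]},{"hand": -1,"travel": [0,0,0.0025],"rot": [0,0,0]}]}}

```text
time: 6.97
tcp_pos: [0.4924, -0.0138, 0.1318]
eef_rot: [-2.285, 2.154, -0.001]
wrist_force: [1.2, 2.9, 6.3]
opening: 0.0002
```

Call:
{"fn": "move_arm", "kwargs": {"moves": [{"hand": -1,"travel": [0,0,0.0025],"rot": [0,0,0]},{"hand": -1,"travel": [0,0,0.0025],"rot": [0,0,0]},{"hand": -1,"travel": [0,0,0.0025],"rot": [0,0,0]},{"hand": -1,"travel": [0,0,0.0025],"rot": [0,0,0]},{"hand": -1,"travel": [0,0,0.0025],"rot": [0,0,0]}]}}

```text
time: 7.38
tcp_pos: [0.491, -0.0149, 0.1386]
eef_rot: [2.284, -2.154, -0.001]
wrist_force: [0.2, 0.8, 0.2]
opening: 0.0002
```

The force dropped to about 0, so the fingertips have left the pad. I'll rise and back away.

Call:
{"fn": "move_arm", "kwargs": {"moves": [{"hand": -1,"travel": [0,0,0.01],"rot": [0,0,0]},{"hand": -1,"travel": [0,0,0.03],"rot": [0,0,0]},{"hand": -1,"travel": [0,0,0.04],"rot": [0,0,0]},{"hand": -1,"travel": [0,0,0.05],"rot": [0,0,0]},{"hand": -1,"travel": [0,0,0.05],"rot": [0,0,0]}]}}

```text
time: 7.8
tcp_pos: [0.4909, -0.0146, 0.248]
eef_rot: [2.285, -2.154, -0.002]
wrist_force: [0.3, 0.5, 0.2]
opening: 0.0002
```

Call:
{"fn": "move_arm", "kwargs": {"moves": [{"hand": -1,"travel": [-0.025,-0.05,0],"rot": [0,0,0]},{"hand": -1,"travel": [-0.025,-0.05,0],"rot": [0,0,0]},{"hand": -1,"travel": [-0.025,-0.05,0],"rot": [0,0,0]},{"hand": -1,"travel": [-0.025,-0.05,0],"rot": [0,0,0]},{"hand": -1,"travel": [0,0,0],"rot": [0,0,0]}]}}

```text
time: 8.22
tcp_pos: [0.4273, -0.141, 0.2471]
eef_rot: [2.27, -2.164, -0.001]
wrist_force: [-0.5, 0.8, -0.2]
opening: 0.0006
```

```bash
python3 - <<'E'
from h import *
for n in("scene","top"):
    im,d=cams.get_image(n); c=im[100:380,100:450] if n=="scene" else im[50:280,150:430]
    cv2.imwrite(f"pics/{n}4.png",cv2.resize(c,None,fx=2,fy=2)[:,:,::-1])
m=np.zeros(d.shape,bool); m[222:252,290:325]=True
m&=im.max(2)<60
P=pts("top",m,d);P=P[(P[:,2]>.05)&(P[:,2]<.14)]
print("pad",len(P),P.mean(0))
m=np.zeros(d.shape,bool); m[90:200,245:355]=True
P=pts("top",m,d);P=P[(P[:,2]>.148)&(P[:,2]<.185)&(P[:,1]<.12)]
print("lid",cv2.minAreaRect(P[:,:2].astype(np.float32)),np.median(P[:,2]))
for t in("bowl","bottle","carton"):
    for r in cut_out("top",t)[:1]: print(t,r["pixel"],np.median(pts("top",r["region"],d),0).round(3))
print(get_state())
E
```

```text
pad 397 [ 0.49261629 -0.0150388   0.11427021]
lid ((0.6985366344451904, -0.00203511118888855), (0.18849441409111023, 0.1838853657245636), 3.8130714893341064) 0.16135586458111528
bowl [300.8, 138.3] [ 0.689 -0.003  0.161]
bottle [201.7, 230.7] [0.51  0.212 0.077]
carton [378.4, 172.5] [ 0.651 -0.188  0.045]
{'time': 8.4667, 'qpos': array([ 0.24747879,  0.48781695, -0.075458  ,  2.08190385,  0.06400402,
        0.57360628, -1.38251073]), 'qd': array([-1.23501148e-02,  3.63265284e-03,  5.05884511e-04,  5.66421146e-05,
        2.04457700e-03, -4.99937584e-04,  1.07216383e-04]), 'joint_efforts': array([ 6.90248385e-01, -3.85941589e+01,  5.55066951e-01, -1.07250783e+01,
        1.04528418e-02, -5.38336078e-02, -3.86925938e-03]), 'tcp_pos': array([ 0.43243141, -0.13308369,  0.24703904]), 'eef_rot': array([-2.28789930e+00,  2.15186774e+00,  3.42036009e-05]), 'wrist_force': array([0.60515331, 0.48935293, 0.70789934]), 'moment': array([0.08039109, 0.03032578, 0.01376191]), 'opening': 0.0006500751220397085}
```

View pics/scene4.png

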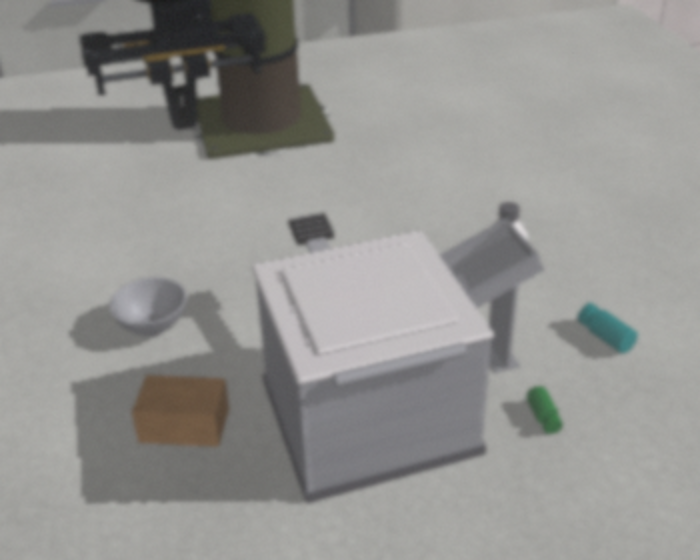

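View pics/top4.png

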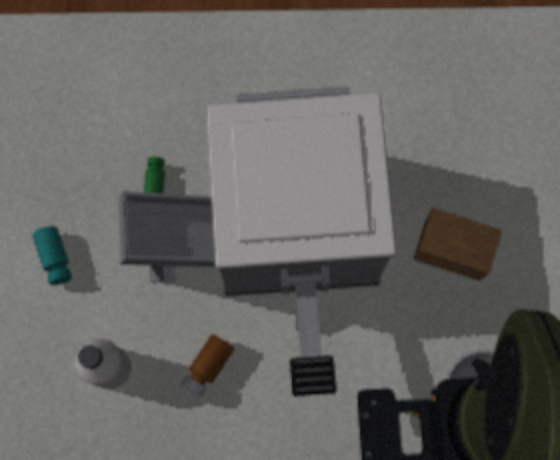

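The lid is shut, the pad is back at rest height, the chute is empty, and the carton, bowl and bottle stand where they were. I'll hand in.

```bash
python3 -c "
from workcell import env
print(env.finish_job())"
```

```text
the job is handed in; nothing more can be done
None
```

I pressed the lever to its stop (about 37 N at the wrist) and the lid opened wide. I held it until the top camera showed the vial lying in the box. I then eased the lever up at about 20 mm/s over the last stretch, and the hand backed away clear. The job was handed in at about 8.5 s; no verdict is reported.

**Last checks:**
- **Lid and lever:** both match their starting measurements to under 1 mm (lid 161 mm high, pad 114 mm), and the chute is empty.
- **Vial:** its visible top was about 28 mm above the counter and about 75 mm to the -y side of the box's centre, inside the walls. This was measured while the lid was still open, so I could not look again once it was shut.
- **Carton and bottle:** both measured within about 2 mm of where they started.
- **Bowl:** the last network search mistook the lid for the bowl, so I have no final number for it. In the scene picture it stands where it was.

Two move calls were refused early on because I left out `rot`. The arm did not move on them, and I sent them again in full.

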